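# Seat the jig cover on its hidden pins and hold it down

### The arm

A 6-joint arm with a two-finger parallel gripper is mounted at the origin on the work surface. World frame = base frame: x ahead of the robot, y to its left, z up, the work surface at z = 0. Lengths are in mm, angles in degrees, forces in N, time in s.
With the tool pointing down it reaches from about 300 to 850 mm from the base axis. Payload 4.2 kg.
Tool frame: the origin (TCP) lies midway between the tips of the shut fingers; the grasp point (between the pads) lies 19 mm behind it (env.grasp_offset is the distance from the TCP to the grasp point, in mm); z points along the fingers, y is the line along which they close (so a half turn about z gives the same grasp; the last joint's range is limited). The gripper opens to 91 mm and grips with 3 to 60 N. Pads are 32 mm wide; open, the fingers measure 118 mm over their backs; the gripper's body (76 mm by 178 mm) begins 60 mm behind the grasp point.
Start: joints at [-76.318, 18.312, 89.639, -0, 72.044, -1.146], TCP at [147.157, -555.867, 213.976] pointing down, gripper open.
Joint ranges: [-177.97, 177.97], [-48.28, 115.42], [12.27, 149.76], [-77.06, 257.06], [2.81, 150.46], [-146.56, 146.56]. Speed limits (degrees/s): [147.25, 147.25, 180, 180, 180, 180].

### API

Orientations are given as [roll, pitch, yaw] about the fixed x, y, z axes, in that order (R = Rz(yaw) Ry(pitch) Rx(roll)).
In Python, from workcell import env, optics gives the robot as it stands. The module is installed in compiled form; this text tells all that it offers.
- The arm moves only by the tool send_rows, never from a script. Its argument "targets" is a list that holds one entry, the list of rows, each a list of 7 numbers: the turn, a rotation vector about the world's x, y, z scaled (see below), then the shift along the world's x, y, z scaled (see below), then the closure, from -1 (fully open) to 1 (shut). In form: [[[rx, ry, rz, x, y, z, gripper], ...]]. A call has 1 to 12 rows; each row shifts and turns the commanded pose from where the row before left it; what a row does not reach is not made up. The controller multiplies each number of a shift by 0.2 m and each number of a turn by pi/2 rad. A row lasts 1/10 s, in which the tool goes at most 50 mm and 8.59 degrees, less where a joint would pass 70% of its speed; a pose out of reach is approached as far as the arm can. A call with a number of a shift or a turn outside -1 to 1 is refused whole. A call with a gripper value outside its range is refused whole. The fingers move at their own pace and stop on an object; "grip_force" is the grip in N (left out, the last holds). Time passes only in rows, so rows that do not move let the fingers close. It gives the time, the measured TCP pose, the force, the opening and the grip force at its end, in the units of the state.
- env.state(): the state, without advancing time (a new reading comes with each control period).
- optics.grab_frame(name): name is "scene" or "top" or "wrist"; returns (picture, depth): 480x640x3 uint8, red, green, blue; 480x640 float32, mm along the optical axis (not along the pixel's ray), 0 where there is no reading.
- optics.camera_info(name): a dict with "camera_matrix" (3x3 intrinsics, pixels), "k1" (the pictures are not rectified: a ray, as slopes to the right and down, at radius r is drawn at 1 + k1 r^2 times it, then the intrinsics apply), "R" (3x3) and "t" (3): a world point X has camera coordinates R X + t; the wrist camera has in their place "mount" (4x4, takes a point from camera to tool coordinates, whose origin is the TCP and whose axes are the flange's). Camera axes: x right, y down, z forward; pixel columns grow to the right and rows downward; lengths in mm; the calibration is good to about 2 mm. A picture is of the moment at which its call begins: read the wrist's pose just before it. camera_info takes no time and is no camera call.
- env.job_done(): hands the job in; it is judged then, once.
Trained networks look in the newest picture that a camera, given by its name, has taken for a name from the list of things; names that differ only in an ending like _2 or _b are one class to them, and where a whole thing is asked for, a point or a joint stands for the part that bears it (a point fixed in the world has none). Each returns a list of dicts, best first, with "conf" (0 to 1); they miss things now and then, are a little off and sometimes report something else, mostly with a low value. They report only what shows in the picture. A call takes as long as a camera call.
- optics.silhouettes(camera, name): "mask" (480x640 bool, what is visible of it) and "at" ([column, row] in pixels, amid what is visible of it).
- optics.place_of(camera, name): "at" ([column, row] in pixels: a listed point, or the origin of a listed thing).
The state is a dict: "time_s": time; "qpos": joint angles; "qvel": joint speeds; "effort": joint torques, N m; "ee_pos": TCP position; "ee_rot": TCP orientation; "force": force on the tool from outside, world axes, zero at the start; "torque": the same for the moment, N m; "gripper_width": finger opening in mm; "gripper_force": force on a finger pad.
Only numpy, scipy, OpenCV 4.12 (cv2) and the standard library are available. Lean on these libraries where they do the work, as an engineer would, in place of code of your own. Each camera call takes 0.05 s, during which the arm holds its last target. There are 200 camera calls.

### The job

Pick up the aluminium jig cover by its grip and lay it flat between the jig's guide rails, on top of the locating pins, with its near edge level with the rails' near ends. Slide it along the rails, away from the robot, until it drops onto the pins hidden beneath it, then press it fully down against the sprung pad and finish while still holding it pressed down. Leave everything else on the bench where it is.

Things in the scene. Friction and masses are not known exactly. Their poses are not given: they have to be found in the camera images.
- cover_grip (a point): centre of the upright aluminium grip block in the middle of the jig cover: 16 mm (its x) x 60 mm (y) x 40 mm tall, 20 mm above the plate's top face and 35 mm above its underside; z up. Pinch it across its 16 mm (fingers closing along x).
- cover: the jig cover: loose aluminium plate 140 (x) x 100 (y) x 15 mm thick, about 0.55 kg, starts flat on the bench; origin at the centre of its underside. Four blind holes in the underside, not visible from above, 12 mm deep, at x = +-36, y = +-32 mm, each 16 mm in x by 20 mm in y. Either way round fits the jig.
- jig: tacking jig fixed to the bench: dark steel base 190 (x) x 150 (y) x 12 mm; origin at the centre of its underside on the bench, z up, x along the rails, away from the robot. Two guide rails along x from -88 to +88 mm, inner faces at y = +-52 mm (2 mm play each side of the cover), upright to 42 mm above the bench, flared outward above that to 53 mm.
- jig_start (a point): point of the jig where the centre of the cover's underside lies when its near edge is level with the rails' near ends: jig x = -18, y = 0, 36 mm above the bench (height of the pin tops). There the cover lies level on the pin tops by itself, grip centre 71 mm above the bench.
- jig_mid (a point): middle of the jig, height of the pin tops (36 mm). Four fixed steel pins, 12 mm diameter, tapered tips, stand at x = d +- 36, y = +-32 mm from here; d is anywhere from -8 to +8 mm, not reported: find it by sliding. The pins may be seen from above before they are covered.
- pad (a joint): travel of the sprung pad (120 x 44 mm) between the pins: 0 = up, 0.005 m = fully down on its stop. Slid to within 2 mm of x = d and free to fall, the cover drops 5 mm by its weight onto this pad (grip centre 66 mm above bench); the pins then stop it sliding on. Fully pressed: 61 mm, about 11 N of push to hold; it springs back if let go.
- pipe_offcut: upright steel pipe offcut, 48 mm diameter, 50 mm tall, 38 mm bore; bystander, origin at the centre of its underside
- wrench: steel wrench lying flat, 150 mm long, along its x axis; bystander, origin near its middle
- dome_lid: stainless domed lid with a small knob, 140 mm diameter, 58 mm tall; bystander, origin at the centre of its underside
- spray_can: upright grey spray bottle with black cap, 62 mm diameter, 190 mm tall; bystander, origin at the centre of its underside
- hammer: hammer lying flat, 280 mm long, along its x axis; bystander, origin near its middle
- flange_ring: dark steel flange ring lying flat, 90 mm diameter, 14 mm thick; bystander, origin at the centre of its underside
- tape_roll: yellow tape roll lying flat, 90 mm diameter, 25 mm thick; bystander, origin at the centre of its underside

How it is judged (in metres and radians):
On the way, in this order (a step that is already met when the one before it is completed fails the run):
1. the cover lies flat on the pin tops between the rails, near edge about level with the rails' near ends (x of cover_grip in the frame of jig between -0.026 and -0.0115 m and y of cover_grip in the frame of jig between -0.005 and 0.005 m and z of cover_grip in the frame of jig between 0.0685 and 0.0735 m and angle between cover_grip's own z axis and vertical below 0.06 rad and angle between the x axis of cover_grip and the x axis of jig, either way round below 0.08 rad), for 0.2 s.
2. slid along, the cover has dropped onto the pins (x of cover_grip in the frame of jig between -0.0115 and 0.0115 m and y of cover_grip in the frame of jig between -0.005 and 0.005 m and z of cover_grip in the frame of jig below 0.0675 m and angle between cover_grip's own z axis and vertical below 0.06 rad and angle between the x axis of cover_grip and the x axis of jig, either way round below 0.08 rad), for 0.1 s.
At the end, for the whole second after the job is handed in: The cover sits level (within 0.06 rad) and square (0.08 rad) on the pins between the rails, its centre within 11.5 mm of the jig's middle along the rails and 5 mm across; the fingers still bear on it with more than 4 N and keep the sprung pad pressed at least 3.5 of its 5 mm; the cover is at rest (value of joint pad above 0.0035 m and x of cover_grip in the frame of jig between -0.0115 and 0.0115 m and y of cover_grip in the frame of jig between -0.005 and 0.005 m and z of cover_grip in the frame of jig between 0.057 and 0.0635 m and angle between cover_grip's own z axis and vertical below 0.06 rad and angle between the x axis of cover_grip and the x axis of jig, either way round below 0.08 rad and contact force between the fingers and cover above 4 N and linear speed of cover below 0.02 m/s); the arm keeps its last pose, push and grip.
It fails at once if another thing on the bench is shifted by more than 30 mm or tipped (distance of any of pipe_offcut, wrench, dome_lid, spray_can, hammer, flange_ring, tape_roll from where it was at the start of the episode above 0.03 m or angle between spray_can's own z axis and vertical above 0.5 rad).
It also fails if it takes over 51 s, if anything falls off the work surface, if the arm or the gripper's body presses on something with over 40 N, if the wrist force passes 120 N, or if a joint passes its speed limit or range.

## Working session

There is one attempt and no reset: what is moved stays moved. The work goes in short steps, Python scripts to look and compute and a tool call to move; the robot and the scene stay as the last step left them, time stands still between calls to the robot, and variables do not carry over. Pictures are saved under pics/ and viewed, at most 10 in all, crops included, and the job is handed in when it is done.

Besides the shell and the picture viewer there is one more tool, called after "Call:" as a command line: name --argument value ..., lists and objects as JSON in quotes. send_rows: Moves the arm, as the interface text tells. Its arguments: {"type":"object","properties":{"targets":{"type":"array"},"grip_force":{"type":"number"}},"required":["targets"]}

```bash
mkdir -p pics; cat > h.py <<'E'
import numpy as np, cv2
from workcell import env, optics
from scipy.spatial.transform import Rotation as Ro
def pose(cam):
    c=optics.camera_info(cam)
    if 'R' in c: return c,np.array(c['R']),np.array(c['t'])
    s=env.state(); R=Ro.from_euler('xyz',s['ee_rot'],degrees=True).as_matrix(); M=np.array(c['mount'])
    Rw=R@M[:3,:3]; tw=R@M[:3,3]+np.array(s['ee_pos']); return c,Rw.T,-Rw.T@tw
def rays(cam,uv):
    c,R,t=pose(cam); K=np.array(c['camera_matrix'])
    p=cv2.undistortPoints(np.array(uv,float).reshape(-1,1,2),K,np.array([c['k1'],0,0,0.])).reshape(-1,2)
    return np.c_[p,np.ones(len(p))],R,t
def atz(cam,uv,z):
    d,R,t=rays(cam,uv); o=-R.T@t; w=d@R; return o+w*((z-o[2])/w[:,2])[:,None]
def cloud(cam,depth,mask):
    v,u=np.nonzero(mask&(depth>0)); d,R,t=rays(cam,np.c_[u,v]); return (d*depth[v,u][:,None]-t)@R, np.c_[u,v]
E
cat > a.py <<'E'
from h import *
print(env.state())
for cam in ['top','scene']:
    im,dep=optics.grab_frame(cam); cv2.imwrite(f'pics/{cam}1.png',im[:,:,::-1]); np.save(f'pics/{cam}d.npy',dep)
    for n in ['cover','jig','pipe_offcut','wrench','dome_lid','spray_can','hammer','flange_ring','tape_roll']:
        for r in optics.silhouettes(cam,n)[:1]:
            P,_=cloud(cam,dep,r['mask'])
            print(cam,n,round(r['conf'],2),r['at'],len(P),P.min(0).round() if len(P) else '',P.max(0).round() if len(P) else '')
            if n in('cover','jig'): np.save(f'pics/{cam}_{n}.npy',r['mask'])
    for n in ['cover_grip','jig_start','jig_mid','cover','jig']:
        for r in optics.place_of(cam,n)[:2]:
            z={'cover_grip':35,'jig_start':36,'jig_mid':36}.get(n,0)
            print(cam,n,round(r['conf'],2),np.round(r['at']),atz(cam,[r['at']],z).round(1))
E
python3 a.py
```

```text
{'time_s': 0.0, 'qpos': array([-7.63178580e+01,  1.83525362e+01,  8.97076914e+01, -1.09824205e-03,
        7.20434456e+01, -1.14493071e+00]), 'qvel': array([-0.03025952,  0.0751731 ,  0.04795727,  0.02196633,  0.04055531,
        0.01496249]), 'effort': array([ 1.93815773e-03, -4.12455583e+01, -2.31969827e+01,  7.29674217e-02,
        4.59095836e-02, -1.52419493e-04]), 'ee_pos': array([ 147.02673849, -555.353274  ,  213.10260143]), 'ee_rot': array([-1.79896327e+02, -1.02761993e-03,  1.48274113e+01]), 'force': array([0.514118  , 0.16254108, 0.06504172]), 'torque': array([-0.0186942 , -0.01376609,  0.02208936]), 'gripper_force': 0.0, 'gripper_width': 91.53660960751462}
top cover 0.68 [212.5, 283.1] 2900 [424. 170.  -4.] [583. 307.  60.]
top jig 0.74 [405.7, 267.9] 4779 [ 441. -277.   -5.] [ 642. -111.   60.]
top pipe_offcut 0.57 [315.8, 304.4] 155 [416. -12.  -4.] [461.  34.  55.]
top wrench 0.96 [328.4, 235.9] 501 [540. -23.  -4.] [678.  10.  15.]
top dome_lid 0.6 [325.7, 168.1] 2661 [707. -82.  -1.] [844.  55.  64.]
top spray_can 0.9 [435.3, 170.3] 1160 [ 721. -321.   -4.] [ 840. -22
[... 890 characters left out ...]
e dome_lid 0.79 [367.2, 294.9] 2212 [690. -83.  -2.] [846.  50.  62.]
scene spray_can 0.86 [268.1, 298.8] 2395 [ 490. -286.   -2.] [ 786. -138.  193.]
scene hammer 0.85 [455.2, 206.3] 920 [404. 376.  -3.] [688. 504.  29.]
scene flange_ring 0.58 [430.5, 263.7] 643 [700. 152.  -2.] [792. 245.  18.]
scene tape_roll 0.56 [140.3, 309.0] 1142 [ 506. -493.   -2.] [ 596. -403.   30.]
scene cover_grip 0.9 [382. 205.] [[505.3 239.5  35. ]]
scene jig_start 0.89 [245. 253.] [[ 519.4 -189.4   36. ]]
scene jig_mid 0.82 [249. 258.] [[ 540.4 -188.8   36. ]]
scene cover 0.6 [382. 219.] [[519.5 233.6   0. ]]
scene cover 0.52 [438. 205.] [[544.9 425.8   0. ]]
scene jig 0.91 [247. 273.] [[ 547.4 -201.3    0. ]]
```

```bash
cat > b.py <<'E'
from h import *
dep=np.load('pics/topd.npy')
for n,zs in [('cover',[(8,24),(45,70)]),('jig',[(5,20),(45,62),(28,40)])]:
    m=np.load(f'pics/top_{n}.npy'); 
    P,_=cloud('top',dep,m)
    for a,b in zs:
        Q=P[(P[:,2]>a)&(P[:,2]<b)]
        if len(Q)<5: continue
        r=cv2.minAreaRect(Q[:,:2].astype(np.float32)); print(n,a,b,len(Q),Q[:,2].mean().round(1),np.round(r[0],1),np.round(r[1],1),round(r[2],1))
im=cv2.imread('pics/top1.png'); c=cv2.resize(im[200:340,170:450],None,fx=2.8,fy=2.8,interpolation=2)
cv2.imwrite('pics/c1.png',c)
E
python3 b.py
```

```text
cover 8 24 2601 14.9 [503.3 238.9] [140.6 102.7] 16.9
cover 45 70 218 54.3 [503.6 237.2] [16.6 59.1] 17.1
jig 5 20 2630 12.6 [ 541.  -195.2] [150.1 191.8] 83.7
jig 45 62 666 51.1 [ 541.3 -195.4] [126.  175.7] 83.9
jig 28 40 1096 32.1 [ 541.1 -191.8] [117.6 174.7] 83.8
```

View pics/top1.png

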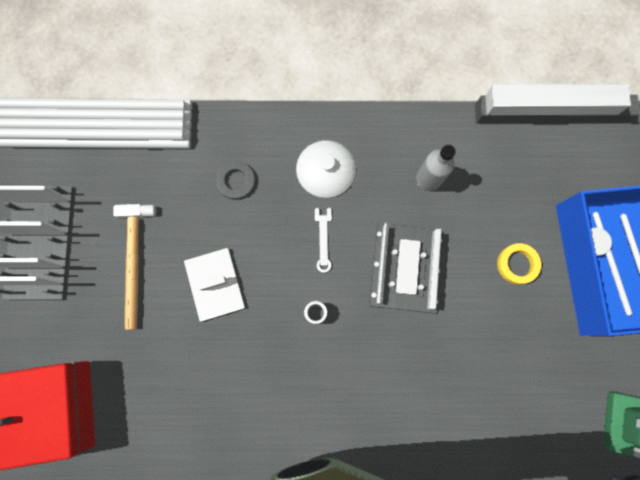

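View pics/c1.png

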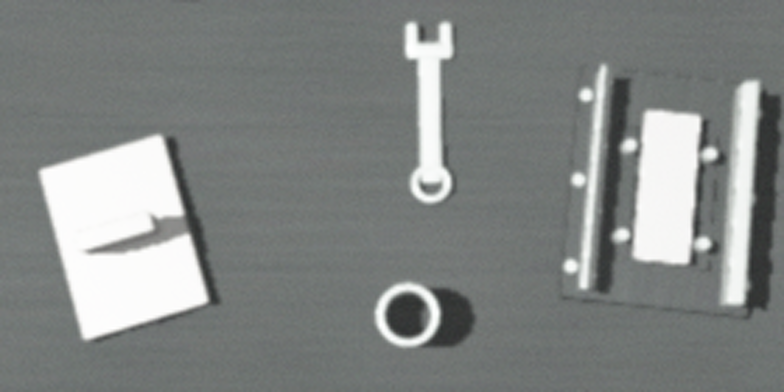

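The crop shows the cover at about (230,240), turned roughly 17°. The jig is at about (665,190) with its pad and four pins visible, turned roughly -6°. Both agree with the depth fits: cover (503,238) and jig (541,-195). The path at z≈214 is clear, so I'm moving above the cover.

Call:
send_rows --targets '[[[0,0,0.0466,0.081,0.1805,0,-1],[0,0,0.0466,0.081,0.1805,0,-1],[0,0,0.0466,0.081,0.1805,0,-1],[0,0,0.0466,0.081,0.1805,0,-1],[0,0,0.0466,0.081,0.1805,0,-1],[0,0,0.0466,0.081,0.1805,0,-1],[0,0,0.0466,0.081,0.1805,0,-1],[0,0,0.0466,0.081,0.1805,0,-1],[0,0,0.0466,0.081,0.1805,0,-1],[0,0,0.0466,0.081,0.1805,0,-1],[0,0,0.0466,0.081,0.1805,0,-1]]]'

```text
time_s: 2.6
ee_pos: [325.8, -157.3, 214.3]
ee_rot: [179.9, -0.0, 61.1]
force: [0.1, -0.6, -0.1]
gripper_width: 91.1
gripper_force: 0.0
```

Call:
send_rows --targets '[[[0,0,0.0466,0.081,0.1805,0,-1],[0,0,0.0466,0.081,0.1805,0,-1],[0,0,0.0466,0.081,0.1805,0,-1],[0,0,0.0466,0.081,0.1805,0,-1],[0,0,0.0466,0.081,0.1805,0,-1],[0,0,0.0466,0.081,0.1805,0,-1],[0,0,0.0466,0.081,0.1805,0,-1],[0,0,0.0466,0.081,0.1805,0,-1],[0,0,0.0466,0.081,0.1805,0,-1],[0,0,0.0466,0.081,0.1805,0,-1],[0,0,0.0466,0.081,0.1805,0,-1],[0,0,0,0,0,0,-1]]]'

```text
time_s: 3.8
ee_pos: [505.3, 242.3, 213.4]
ee_rot: [179.9, -0.1, 107.3]
force: [-1.3, -0.5, -0.6]
gripper_width: 91.5
gripper_force: 0.0
```

```bash
cat > c.py <<'E'
from h import *
s=env.state(); print(s['ee_pos'],s['ee_rot'])
im,dep=optics.grab_frame('wrist'); cv2.imwrite('pics/w1.png',im[:,:,::-1])
P,_=cloud('wrist',dep,dep>0)
for a,b in [(9,22),(45,65)]:
    Q=P[(P[:,2]>a)&(P[:,2]<b)&(np.hypot(P[:,0]-503,P[:,1]-238)<100)]
    r=cv2.minAreaRect(Q[:,:2].astype(np.float32)); print(a,len(Q),Q[:,2].mean(),np.round(r[0],1),np.round(r[1],1),round(r[2],1))
for r in optics.place_of('wrist','cover_grip')[:2]: print(r, atz('wrist',[r['at']],35))
E
python3 c.py
```

```text
[505.25023994 242.29899148 213.39335055] [ 1.79898143e+02 -8.30714100e-02  1.07345980e+02]
9 12130 14.963535437937832 [500.4 237.3] [140.5 100.6] 17.0
45 1099 54.77902873322591 [500.5 237.7] [15.  60.3] 17.0
```

View pics/w1.png

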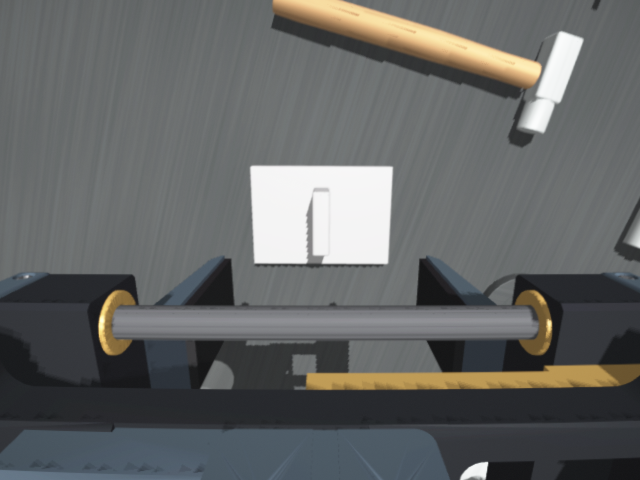

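The picture shows the cover with its grip upright and the hammer further off. The wrist fit puts the grip at (500.5,237.6) at 17.0°, about 3 mm from the top camera's fit. I'll descend partway, then check the settled pose.

Call:
send_rows --targets '[[[0,0,0,0,0,-0.2,-1],[0,0,0,0,0,-0.2,-1],[0,0,0,0,0,-0.15,-1],[0,0,0,0,0,0,-1]]]'

```text
time_s: 4.3
ee_pos: [500.0, 235.5, 100.4]
ee_rot: [-179.5, 0.1, 107.0]
force: [-0.7, 0.6, 0.8]
gripper_width: 91.3
gripper_force: 0.0
```

```bash
sed -i "s/w1.png/w2.png/" c.py; python3 c.py
```

```text
[500.04215871 235.54703579 100.41245931] [-1.79450974e+02  8.84572080e-02  1.07000315e+02]
9 23230 17.572892922413963 [504.8 242. ] [140.4 100. ] 17.1
45 2458 57.196566112585444 [504.2 242.3] [15.9 59.2] 17.1
{'at': [333.6, 244.5], 'conf': 0.74} [[507.72465819 243.30231919  35.        ]]
```

Call:
send_rows --targets '[[[0,0,0,0,0,0,-1],[0,0,0,0,0,0,-1],[0,0,0,0,0,0,-1],[0,0,0,0,0,0,-1]]]'

```text
time_s: 4.8
ee_pos: [503.9, 238.5, 104.8]
ee_rot: [179.9, -0.0, 107.1]
force: [0.4, -0.3, -0.1]
gripper_width: 91.4
gripper_force: 0.0
```

```bash
sed -i "s/w2.png/w3.png/" c.py; python3 c.py
```

```text
[503.89293881 238.49952617 104.796195  ] [ 1.79910022e+02 -8.99124453e-03  1.07099823e+02]
9 22801 14.6742668261464 [502.1 240.6] [140.3 100.3] 17.1
45 2349 54.38880169613594 [501.9 240.9] [15.9 59.7] 16.7
{'at': [324.1, 247.2], 'conf': 0.6} [[502.14112664 240.64240308  35.        ]]
```

Call:
send_rows --targets '[[[0,0,0,-0.007,0.008,-0.15,-1],[0,0,0,0,0,-0.15,-1],[0,0,0,0,0,-0.1,-1],[0,0,0,0,0,-0.015,-1],[0,0,0,0,0,0,-1],[0,0,0,0,0,0,-1],[0,0,0,0,0,0,1],[0,0,0,0,0,0,1],[0,0,0,0,0,0,1],[0,0,0,0,0,0,1],[0,0,0,0,0,0,1],[0,0,0,0,0,0,1]]]' --grip_force 50

```text
time_s: 6.1
ee_pos: [502.1, 239.9, 21.0]
ee_rot: [180.0, -0.0, 107.1]
force: [-0.2, 0.5, 0.2]
gripper_width: 46.6
gripper_force: 0.0
```

Call:
send_rows --targets '[[[0,0,0,0,0,0,1],[0,0,0,0,0,0,1],[0,0,0,0,0,0,1],[0,0,0,0,0,0,1],[0,0,0,0,0,0,1],[0,0,0,0,0,0,1],[0,0,0,0,0,0,1]]]'

```text
time_s: 6.8
ee_pos: [502.4, 240.0, 21.0]
ee_rot: [180.0, -0.0, 107.1]
force: [2.1, 1.3, -0.4]
gripper_width: 15.8
gripper_force: 50.0
```

Call:
send_rows --targets '[[[0,0,0,0,0,0.05,1],[0,0,0,0,0,0.15,1],[0,0,0,0,0,0.2,1],[0,0,0,0,0,0.2,1],[0,0,0,0,0,0.1,1],[0,0,0,0,-0.08,0,1],[0,0,-0.0153,0.0115,-0.1675,0,1],[0,0,-0.0153,0.0115,-0.1675,0,1],[0,0,-0.0153,0.0115,-0.1675,0,1],[0,0,-0.0153,0.0115,-0.1675,0,1],[0,0,-0.0153,0.0115,-0.1675,0,1],[0,0,-0.0153,0.0115,-0.1675,0,1]]]'

```text
time_s: 8.0
ee_pos: [513.6, 20.7, 159.1]
ee_rot: [-179.7, -0.0, 98.8]
force: [0.6, 0.0, -5.6]
gripper_width: 15.6
gripper_force: 50.0
```

Call:
send_rows --targets '[[[0,0,-0.0153,0.0115,-0.1675,0,1],[0,0,-0.0153,0.0115,-0.1675,0,1],[0,0,-0.0153,0.0115,-0.1675,0,1],[0,0,-0.0153,0.0115,-0.1675,0,1],[0,0,-0.0153,0.0115,-0.1675,0,1],[0,0,-0.0153,0.0115,-0.1675,0,1],[0,0,-0.0153,0.0115,-0.1675,0,1],[0,0,-0.0153,0.0115,-0.1675,0,1],[0,0,-0.0153,0.0115,-0.1675,0,1],[0,0,-0.0153,0.0115,-0.1675,0,1],[0,0,-0.0153,0.0115,-0.1675,0,1],[0,0,0,0,-0.08,0,1]]]'

```text
time_s: 9.2
ee_pos: [539.0, -364.3, 158.4]
ee_rot: [-179.8, -0.0, 83.6]
force: [-1.1, 0.4, -5.8]
gripper_width: 15.9
gripper_force: 50.0
```

Call:
send_rows --targets '[[[0,0,0,0,0,0,1],[0,0,0,0,0,0,1],[0,0,0,0,0,0,1],[0,0,0,0,0,0,1],[0,0,0,0,0,0,1],[0,0,0,0,0,0,1]]]'

```text
time_s: 9.8
ee_pos: [541.4, -360.9, 161.2]
ee_rot: [180.0, 0.0, 83.7]
force: [0.9, 0.0, -4.7]
gripper_width: 15.5
gripper_force: 50.0
```

```bash
cat > d.py <<'E'
from h import *
s=env.state(); print(s['time_s'],s['ee_pos'],s['ee_rot'],s['gripper_width'])
im,dep=optics.grab_frame('wrist'); cv2.imwrite('pics/w4.png',im[:,:,::-1]); np.save('pics/w4d.npy',dep)
P,uv=cloud('wrist',dep,dep>0); tcp=np.array(s['ee_pos'])
def fit(n,Q):
    r=cv2.minAreaRect(Q[:,:2].astype(np.float32)); print(n,len(Q),Q.mean(0).round(1),np.round(r[0],1),np.round(r[1],1),round(r[2],1))
J=P[np.hypot(P[:,0]-541,P[:,1]+195)<125]
fit('base',J[(J[:,2]>8)&(J[:,2]<17)]); fit('railtop',J[(J[:,2]>45)&(J[:,2]<58)]); fit('all',J[(J[:,2]>7)&(J[:,2]<58)])
fit('pins/pad',J[(J[:,2]>27)&(J[:,2]<40)])
C=P[(np.hypot(*(P-tcp)[:,:2].T)<100)&(P[:,2]>tcp[2]-15)&(P[:,2]<tcp[2]+5)]
if len(C)>5: fit('cover',C)
for n in ['jig_start','jig_mid','jig','cover_grip']:
    for r in optics.place_of('wrist',n)[:1]: print(n,r, atz('wrist',[r['at']],0 if n=='jig' else tcp[2]+14 if n=='cover_grip' else 36))
E
python3 d.py
```

```text
9.8 [ 541.38493243 -360.9444464   161.18689912] [1.79988209e+02 5.10163069e-04 8.37366832e+01] 15.476860194936336
base 15767 [ 537.4 -228.9   12.3] [ 536.8 -223.7] [ 89.2 190.7] 83.9
railtop 2645 [ 534.2 -251.6   50.8] [ 534.1 -251. ] [  9.2 176.5] 83.8
all 27741 [ 537.4 -225.4   22.4] [ 536.8 -223.7] [ 89.2 190.7] 83.9
pins/pad 7906 [ 538.3 -205.9   31.2] [ 537.4 -220.9] [ 69.4 173.2] 84.0
cover 23111 [ 544.2 -330.3  155.1] [ 540.9 -360. ] [ 99.5 141. ] 83.8
jig_start {'at': [273.8, 4.9], 'conf': 0.56} [[ 522.39359291 -190.3655156    36.        ]]
jig_mid {'at': [297.0, 5.3], 'conf': 0.6} [[ 538.9897176  -192.62049739   36.        ]]
jig {'at': [301.3, 22.7], 'conf': 0.55} [[ 5.39693773e+02 -1.93991884e+02  5.68434189e-14]]
cover_grip {'at': [326.2, 302.3], 'conf': 0.95} [[ 541.32174514 -361.58860368  175.18689912]]
```

View pics/w4.png

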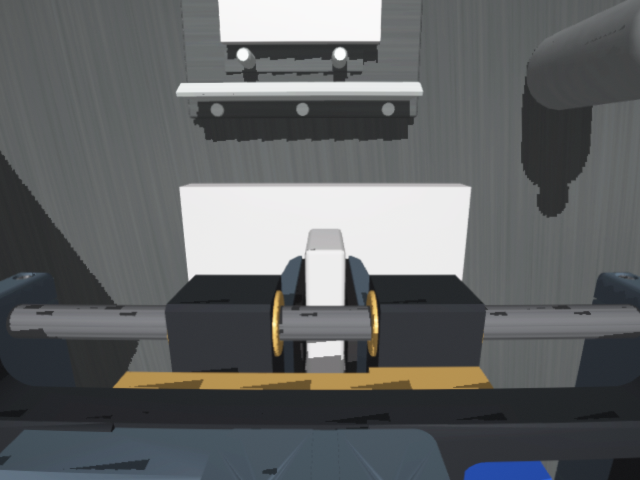

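The picture shows the held cover square at (325,230). The jig is beyond it: base, near rail at (300,90), pins at (244,57) and (340,57), so d is roughly -6 mm. The wrist and top estimates of the TCP over the jig middle agree to within 1 mm: (540.9,-193.7). So the start pose is about (522.5,-191.8), with TCP z 57 when the cover lies on the pins.

Call:
send_rows --targets '[[[0,0,0,-0.015,0.1,0,1],[0,0,0,-0.02,0.2,0,1],[0,0,0,-0.02,0.2,0,1],[0,0,0,-0.02,0.2,0,1],[0,0,0,-0.0195,0.1455,0,1],[0,0,0,0,0,0,1],[0,0,0,0,0,-0.15,1],[0,0,0,0,0,-0.15,1],[0,0,0,0,0,-0.13,1],[0,0,0,0,0,0,1],[0,0,0,0,0,0,1],[0,0,0,0,0,0,1]]]'

```text
time_s: 11.25
ee_pos: [523.9, -193.3, 76.7]
ee_rot: [179.8, 0.1, 83.7]
force: [0.8, 0.1, -4.4]
gripper_width: 15.5
gripper_force: 50.0
```

```bash
cat > e.py <<'E'
from h import *
s=env.state(); print(s['time_s'],s['ee_pos'],s['ee_rot'],s['force'],s['torque'])
tcp=np.array(s['ee_pos'])
for cam in ['wrist','top']:
    im,dep=optics.grab_frame(cam); cv2.imwrite(f'pics/{cam}5.png',im[:,:,::-1])
    P,uv=cloud(cam,dep,dep>0); J=P[np.hypot(P[:,0]-541,P[:,1]+195)<125]
    u=Ro.from_euler('z',-6.2,degrees=True).as_matrix()
    L=(J-[540.3,-193.3,0])@u
    rl=L[(L[:,2]>49)&(L[:,2]<56)&(abs(L[:,1])>50)]
    for sgn in (1,-1):
        q=rl[rl[:,1]*sgn>0]
        if len(q)>5: print(cam,'rail',sgn,len(q),np.percentile(q,[2,50,98],axis=0)[:,:2].round(1).tolist())
    c=L[(abs(L[:,2]-(tcp[2]-6))<3)&(abs(L[:,1])<53)]
    if len(c)>5: print(cam,'cover',len(c),np.percentile(c,[1,50,99],axis=0).round(1).tolist())
im=cv2.imread('pics/top5.png'); cv2.imwrite('pics/c5.png',np.vstack([cv2.resize(im[210:330,350:470],(400,400),interpolation=2)]))
E
python3 e.py
```

```text
11.25 [ 523.89576269 -193.32244574   76.74233799] [1.79780688e+02 6.02584838e-02 8.36722338e+01] [ 0.76102413  0.07975565 -4.39017782] [-0.04724284 -0.17214319  0.00077555]
wrist rail 1 3820 [[-84.9, 56.9], [0.2, 60.1], [84.1, 63.0]]
wrist rail -1 221 [[76.6, -62.2], [82.4, -58.3], [87.7, -55.7]]
wrist cover 22506 [[-85.8, 5.2, 69.1], [-16.6, 29.9, 70.7], [51.9, 48.7, 72.3]]
top rail 1 187 [[-84.9, 53.2], [4.1, 57.5], [87.0, 60.5]]
top cover 611 [[-83.6, 16.0, 67.9], [-9.7, 34.7, 71.1], [53.2, 46.7, 73.6]]
```

View pics/wrist5.png

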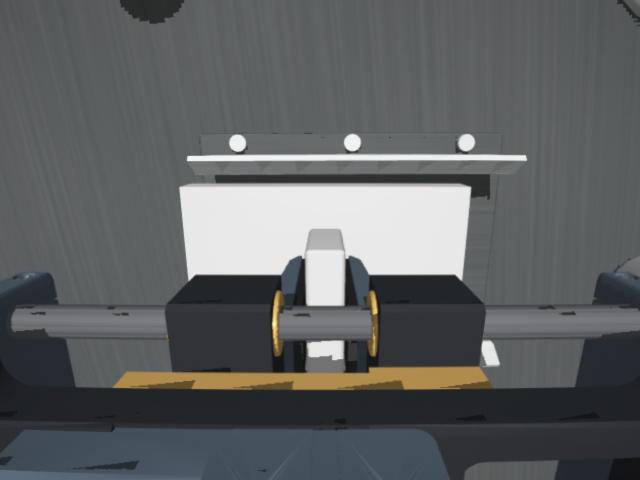

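The picture shows the cover above the jig, its top edge at row 185 inside the far rail at row 160, and the near rail's end just showing at (490,352). Depth puts it within 0.5 mm of the centre line and at about x=-18. Descending.

Call:
send_rows --targets '[[[0,0,0,0,0,0,1],[0,0,0,0,0,0,1],[0,0,0,0,0,-0.02,1],[0,0,0,0,0,-0.02,1],[0,0,0,0,0,-0.02,1],[0,0,0,0,0,-0.01,1],[0,0,0,0,0,-0.01,1],[0,0,0,0,0,-0.005,1],[0,0,0,0,0,0,1],[0,0,0,0,0,0,1],[0,0,0,0,0,0,1]]]'

```text
time_s: 12.45
ee_pos: [522.5, -192.5, 58.1]
ee_rot: [180.0, 0.0, 83.7]
force: [-1.4, 0.2, -4.7]
gripper_width: 16.3
gripper_force: 50.0
```

Call:
send_rows --targets '[[[0,0,0,0,0,-0.004,1],[0,0,0,0,0,-0.003,1],[0,0,0,0,0,0,1],[0,0,0,0,0,0,1],[0,0,0,0,0,0,1],[0,0,0,0,0,0,1]]]'

```text
time_s: 13.05
ee_pos: [522.5, -192.5, 56.9]
ee_rot: [180.0, 0.0, 83.7]
force: [-0.5, 0.1, 0.6]
gripper_width: 15.7
gripper_force: 50.0
```

Contact at TCP z 56.9: the cover's weight is now on the pins. I'll slide in 1 mm rows with a slight downward bias.

Call:
send_rows --targets '[[[0,0,0,0.005,-0.0005,-0.003,1],[0,0,0,0.005,-0.0005,0,1],[0,0,0,0.005,-0.0005,0,1],[0,0,0,0.005,-0.0006,0,1],[0,0,0,0.005,-0.0005,0,1],[0,0,0,0.005,-0.0006,0,1],[0,0,0,0,0,0,1],[0,0,0,0,0,0,1]]]'

```text
time_s: 13.85
ee_pos: [526.4, -192.9, 56.9]
ee_rot: [-179.8, -0.0, 83.7]
force: [-7.6, 2.0, 8.9]
gripper_width: 15.9
gripper_force: 50.0
```

Call:
send_rows --targets '[[[0,0,0,0.005,-0.0005,0,1],[0,0,0,0.005,-0.0005,0,1],[0,0,0,0.005,-0.0006,0,1],[0,0,0,0,0,0,1],[0,0,0,0,0,0,1]]]'

```text
time_s: 14.35
ee_pos: [529.6, -193.2, 56.6]
ee_rot: [-179.8, -0.0, 83.7]
force: [-5.9, 1.0, 5.7]
gripper_width: 15.7
gripper_force: 50.0
```

Call:
send_rows --targets '[[[0,0,0,0.005,-0.0005,0,1],[0,0,0,0.005,-0.0005,0,1],[0,0,0,0.005,-0.0006,-0.003,1],[0,0,0,0,0,0,1],[0,0,0,0,0,0,1]]]'

```text
time_s: 14.85
ee_pos: [534.3, -193.7, 54.8]
ee_rot: [-180.0, -0.0, 83.7]
force: [-0.4, 0.5, -5.5]
gripper_width: 15.5
gripper_force: 50.0
```

It has found the holes: z is dropping and the cover hangs free. Lowering onto the pad, then pressing.

Call:
send_rows --targets '[[[0,0,0,0,0,-0.005,1],[0,0,0,0,0,-0.006,1],[0,0,0,0,0,-0.004,1],[0,0,0,0,0,0,1],[0,0,0,0,0,0,1],[0,0,0,0,0,0,1],[0,0,0,0,0,0,1]]]'

```text
time_s: 15.55
ee_pos: [534.4, -193.8, 52.4]
ee_rot: [180.0, 0.0, 83.7]
force: [0.3, 0.2, -4.7]
gripper_width: 15.8
gripper_force: 50.0
```

Call:
send_rows --targets '[[[0,0,0,0,0,-0.006,1],[0,0,0,0,0,-0.006,1],[0,0,0,0,0,-0.006,1],[0,0,0,0,0,-0.006,1],[0,0,0,0,0,-0.004,1],[0,0,0,0,0,0,1],[0,0,0,0,0,0,1],[0,0,0,0,0,0,1]]]' --grip_force 60

```text
time_s: 16.35
ee_pos: [534.6, -193.8, 48.6]
ee_rot: [179.9, 0.0, 83.7]
force: [-3.4, 0.8, 8.7]
gripper_width: 15.9
gripper_force: 60.0
```

Call:
send_rows --targets '[[[0,0,0,0,0,-0.005,1],[0,0,0,0,0,-0.005,1],[0,0,0,0,0,-0.004,1],[0,0,0,0,0,0,1],[0,0,0,0,0,0,1],[0,0,0,0,0,0,1],[0,0,0,0,0,0,1]]]'

```text
time_s: 17.05
ee_pos: [534.6, -193.8, 46.9]
ee_rot: [179.9, 0.0, 83.7]
force: [-5.5, 1.9, 17.2]
gripper_width: 15.7
gripper_force: 60.0
```

Call:
send_rows --targets '[[[0,0,0,0,0,0,1],[0,0,0,0,0,0,1],[0,0,0,0,0,0,1]]]'

```text
time_s: 17.35
ee_pos: [534.5, -193.8, 46.9]
ee_rot: [179.9, 0.0, 83.7]
force: [-5.1, 1.7, 16.6]
gripper_width: 15.8
gripper_force: 60.0
```

```bash
python3 e.py
```

```text
17.35 [ 534.54853805 -193.81466384   46.94113795] [1.79908490e+02 2.47298946e-02 8.36883869e+01] [-5.110469    1.65936289 16.64934905] [4.56143876e-01 1.13916145e+00 1.00599474e-03]
wrist rail 1 5121 [[-84.6, 57.0], [-0.8, 60.3], [84.0, 62.8]]
wrist rail -1 12 [[83.8, -56.8], [86.1, -55.9], [87.8, -54.9]]
wrist cover 23104 [[-75.4, 5.5, 39.1], [-5.6, 30.8, 40.9], [63.4, 52.7, 42.8]]
top rail 1 182 [[-84.5, 53.2], [2.5, 57.6], [85.5, 60.6]]
top cover 584 [[-73.5, 17.6, 38.1], [1.1, 36.0, 41.2], [64.9, 51.7, 43.9]]
```

View pics/wrist5.png

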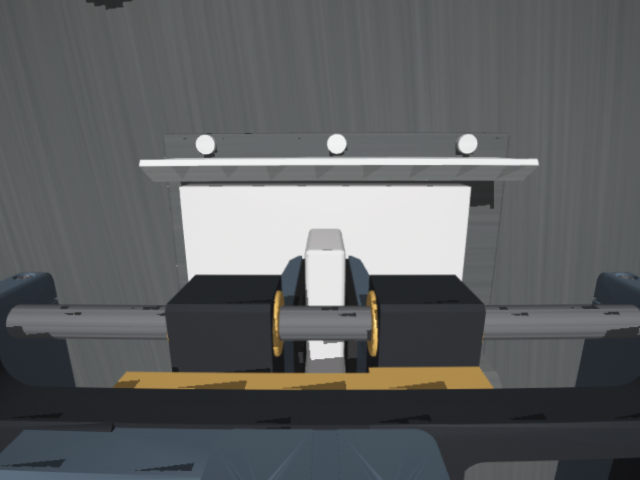

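The picture shows the cover (top edge at row 185) seated square between the rails. Its plate top is at about 41 mm, which is fully pressed, and its x is about -6 mm. Handing in.

```bash
python3 -c "from workcell import env; print(env.job_done())"
```

```text
the job is handed in; nothing more can be done
None
```

The cover is seated on the pins at about x = -6 mm and held pressed fully down against the pad with about 17 N. The job was handed in at about 17.5 s and returned no verdict.

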